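# Load the ink-art blocks into the sprung display rack

### The job

Put the two standing ink-art blocks into the display rack, each upright and centred in the slot made for its thickness: the thick blue one in the wide slot, the thin yellow one in the narrow slot. Push each one down gently past the sprung cheek until you feel it fully home, with the sprung foot under it pressed right down on its hard stop, never forcing it, and let go. Keep the blocks upright on the way, and leave the middle slot empty for the one still drying, and leave everything else on the table where it is.

Things in the scene. Friction and masses are not known exactly. Their poses are not given: they have to be found in the camera images.
- art_thick: thick acrylic art block with blue and teal ink blooms, standing on its edge: 60 mm along its x, 20 mm thick along its y, 85 mm tall along z; origin at the centre of its underside; about 0.11 kg
- art_thin: thin acrylic art block with yellow and orange ink blooms, standing on its edge: 60 mm along its x, 10 mm thick along its y, 85 mm tall along z; origin at the centre of its underside; about 0.06 kg
- rack: the rack's wooden plank, 110 mm (x) by 290 mm (y) by 12 mm, fixed to the table; origin at the centre of its underside. Three slot blocks stand in a row along its y, 90 mm apart, in an order that changes
- slot_wide: wide slot block, wood with a blue strip on top, 80 mm along x (slot, ends open), 78 mm along y (across), 57 mm high; origin: centre of underside, on the 12 mm plank. Slot middle plane y = 0, floor 15 mm above the origin. +y side: rigid wall, face at y = 10 mm in the lower 26 mm of the slot, sloping outward 6 mm over the top 16 mm. For the 20 mm block.
- slot_mid: middle slot block, wood with a pink strip on top, 80 mm along x (slot, ends open), 78 mm along y (across), 57 mm high; origin: centre of underside, on the 12 mm plank. Slot middle plane y = 0, floor 15 mm above the origin. +y side: rigid wall, face at y = 7.5 mm in the lower 26 mm of the slot, sloping outward 6 mm over the top 16 mm. Leave it empty.
- slot_narrow: narrow slot block, wood with a yellow strip on top, 80 mm along x (slot, ends open), 78 mm along y (across), 57 mm high; origin: centre of underside, on the 12 mm plank. Slot middle plane y = 0, floor 15 mm above the origin. +y side: rigid wall, face at y = 5 mm in the lower 26 mm of the slot, sloping outward 6 mm over the top 16 mm. For the 10 mm block.
- slot_wide_floor (a point): centre of the wide slot's floor, axes as the slot block; a block fully home has its origin 0 to 18 mm straight above this point, by the stop's setting
- slot_narrow_floor (a point): centre of the narrow slot's floor, axes as the slot block; a block fully home has its origin 0 to 18 mm straight above this point, by the stop's setting
- cheek_wide: white sprung cheek, 72 mm long, on the slot's -y side; frame as its slot block's when free. Face at y = -7 mm when free, sloping outward 8 mm over the top 16 mm: mouth 31 mm, throat 17 mm. Yields 6 mm to -y, 3.5 N preload, 0.5 N/mm. The 20 mm block must be pushed past it (several N) and stays wherever pushing stops
- cheek_narrow: white sprung cheek, 72 mm long, on the slot's -y side; frame as its slot block's when free. Face at y = -2 mm when free, sloping outward 8 mm over the top 16 mm: mouth 21 mm, throat 7 mm. Yields 6 mm to -y, 3.5 N preload, 0.5 N/mm. The 10 mm block must be pushed past it (several N) and stays wherever pushing stops
- foot_wide (a joint): travel of the black rubber foot in the wide slot (60 mm long): 0 = up, 0.004 m = pressed right down on its stop. Light spring, 0.4 to 2 N. The stop is hand-set, unlike in each slot, hidden and not measured: pressed down, the foot's top lies 0 to 18 mm above the slot floor, 4 mm more when up. Below it is rigid: push force climbs steeply
- foot_narrow (a joint): travel of the black rubber foot in the narrow slot (60 mm long): 0 = up, 0.004 m = pressed right down on its stop. Light spring, 0.4 to 2 N. The stop is hand-set, unlike in each slot, hidden and not measured: pressed down, the foot's top lies 0 to 18 mm above the slot floor, 4 mm more when up. Below it is rigid: push force climbs steeply
- art_drying: a 15 mm thick pink and purple ink-art block lying flat on a paper mat, 60 x 85 mm, still drying; leave alone; origin at the centre of its underside
- ink_blue: dark blue ink dropper bottle, 25 mm diameter, 66 mm tall, standing between the two art blocks; leave alone; origin at the centre of its underside
- ink_amber: amber ink dropper bottle, 25 mm diameter, 66 mm tall; leave alone; origin at the centre of its underside
- ink_black: black ink dropper bottle, 25 mm diameter, 66 mm tall; leave alone; origin at the centre of its underside
- ink_magenta: magenta ink dropper bottle, 25 mm diameter, 66 mm tall; leave alone; origin at the centre of its underside
- figurine: small brass figurine, 36 mm diameter, 62 mm tall; leave alone; origin at the centre of its underside
Things that resemble listed ones, but are neither listed nor needed, are in the scene too. Leave any green look-alike of the art_thin alone.

How it is judged:
By the outcome, as a careful person would: the job done as asked, in the order asked, and still so for the second after the job is handed in, with the robot touching nothing.
It also fails if it takes over 69 s, if anything falls off the work surface, if the arm or the gripper's body presses on something with over 40 N, if the wrist force passes 120 N, or if a joint passes its speed limit or range.

### The arm

A 6-joint arm with a two-finger parallel gripper is mounted at the origin on the work surface. World frame = base frame: x ahead of the robot, y to its left, z up, the work surface at z = 0. Lengths are in m, angles in rad, forces in N, time in s.
With the tool pointing down it reaches from about 0.425 to 0.95 m from the base axis. Payload 3.5 kg.
Tool frame: the origin (TCP) lies midway between the tips of the shut fingers; the grasp point (between the pads) lies 19 mm behind it; z points along the fingers, y is the line along which they close (so a half turn about z gives the same grasp; the last joint's range is limited). The gripper opens to 85 mm and grips with 20 to 120 N. Pads are 22 mm wide; open, the fingers measure 114 mm over their backs; the gripper's body (76 mm by 85 mm) begins 54 mm behind the grasp point. The pads swing forward as they close: fully open they stand 13 mm farther back than shut.
Start: joints at [-1.492, 0.286, 1.577, -0, 1.279, -0.15], TCP at [0.153, -0.657, 0.231] pointing down, gripper open.
Joint ranges: [-2.77, 2.77], [-0.9, 2.22], [0.21, 2.48], [-1.53, 4.67], [0.24, 2.81], [-2.84, 2.84]. Speed limits (rad/s): [2.79, 2.79, 3.14, 3.14, 3.14, 3.14].

### API

Orientations are given as a unit quaternion [x, y, z, w].
In Python, from plant import ctrl, cams, order gives the robot as it stands.
- The arm moves only by the tool move_arm, never from a script. Its argument "plan" is one flat list of numbers, 7 for each row, row after row: the shift along the world's x, y, z in mm, then the turn, a rotation vector about the world's x, y, z in degrees, then the finger opening in mm, from 0 to 85.4. A call has 1 to 12 rows; each row shifts and turns the commanded pose from where the row before left it; what a row does not reach is not made up. A row lasts 1/10 s, in which the tool goes at most 50 mm and 8.59 degrees, less where a joint would pass 70% of its speed; a pose out of reach is approached as far as the arm can. A call is refused whole if a number of a shift passes 50 or a number of a turn 8.59, either way. A call with a gripper value outside its range is refused whole. The fingers move at their own pace and stop on an object; "newtons" is the grip in N (left out, the last holds). Time passes only in rows, so rows that do not move let the fingers close. It gives the time, the measured TCP pose, the force, the opening and the grip force at its end, in the units of the state.
- ctrl.get_state(): the state, without advancing time (a new reading comes with each control period).
- cams.read_camera(name): name is "scene" or "top"; returns a dict with "color" (480x640x3 uint8, red, green, blue), "fov_y" (degrees; the focal length in pixels is half the picture's height over the tangent of half this angle, whatever the lens; pixels are square), "cx", "cy" (the principal point, pixels), "origin" and "orientation" of the camera in the world. Camera axes: x right, y up, looking along -z (the intrinsics and any distortion apply to the point x, -y, -z); pixel columns grow to the right and rows downward; lengths in m; the calibration is good to about 2 mm. A picture is of the moment at which its call begins. There is no depth.
- order.sign_off(): hands the job in; it is judged then, once.
The state is a dict: "time": time; "qpos": joint angles; "dq": joint speeds; "joint_efforts": joint torques, N m; "eef_pos": TCP position; "tcp_rot": TCP orientation; "contact_force": force on the tool from outside, world axes, zero at the start; "wrist_torque": the same for the moment, N m; "opening": opening from 0.0 (shut) to 1.0 (fully open); "finger_force": force on a finger pad.
Only numpy, scipy, OpenCV 4.12 (cv2) and the standard library are available. Lean on these libraries where they do the work, as an engineer would, in place of code of your own. Each camera call takes 0.05 s, during which the arm holds its last target. There are 200 camera calls.

## Working session

There is one attempt and no reset: what is moved stays moved. The work goes in short steps, Python scripts to look and compute and a tool call to move; the robot and the scene stay as the last step left them, time stands still between calls to the robot, and variables do not carry over. Pictures are saved under pics/ and viewed, at most 10 in all, crops included, and the job is handed in when it is done.

Besides the shell and the picture viewer there is one more tool, called after ">>>" in YAML: its name, and indented under it one key for each argument. move_arm: Moves the arm, as the interface text tells. Its arguments: {"type":"object","properties":{"plan":{"type":"array","items":{"type":"number"}},"newtons":{"type":"number"}},"required":["plan"]}

```bash
mkdir -p pics; ls
cat > h.py <<'E'
import numpy as np, cv2
from scipy.spatial.transform import Rotation as R
from plant import ctrl, cams, order
def snap(n,f):
    c=cams.read_camera(n); cv2.imwrite('pics/'+f,c['color'][:,:,::-1]); return c
E
python3 - <<'E'
from h import *
import pickle
for n in('top','scene'):
    c=snap(n,n+'0.png'); pickle.dump(c,open(n+'0.pkl','wb'))
    print({k:v for k,v in c.items() if k!='color'})
print(ctrl.get_state())
E
```

```text
pics
{'fov_y': 55.42548662374171, 'cx': 322.9518353452944, 'cy': 234.29149292299786, 'origin': array([0.38033971, 0.01109466, 0.94908511]), 'orientation': array([ 0.06216558, -0.06010253, -0.69946498,  0.70941657])}
{'fov_y': 56.27848696751046, 'cx': 321.6953059429291, 'cy': 235.7482110353839, 'origin': array([1.14133161, 0.10357131, 0.62486241]), 'orientation': array([0.27153049, 0.31162735, 0.70027551, 0.58204278])}
{'time': 0.1, 'qpos': array([-1.49199614e+00,  2.87109812e-01,  1.57803060e+00, -1.72622528e-05,
        1.27860188e+00, -1.50058913e-01]), 'dq': array([ 8.46126248e-04, -1.59791443e-03, -4.05261849e-03, -3.24564909e-04,
        1.03390634e-03,  4.85834853e-07]), 'joint_efforts': array([ 1.33353122e-03, -4.07297230e+01, -2.93698686e+01, -1.10156141e-04,
        3.42768370e-03,  6.73292488e-08]), 'eef_pos': array([ 0.15307361, -0.65680389,  0.23006367]), 'tcp_rot': array([ 9.93459221e-01,  1.14182399e-01,  3.00295500e-05, -1.07442840e-03]), 'contact_force': array([ 0.36971485, -0.2615677 , -0.51049628]), 'wrist_torque': array([ 0.01598962, -0.06817389, -0.03055298]), 'finger_force': 0.0, 'opening': 0.9979020016224739}
```

View pics/top0.png

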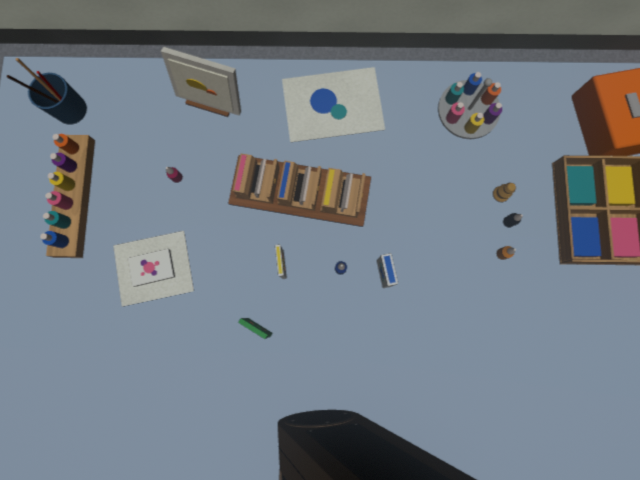

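View pics/scene0.png

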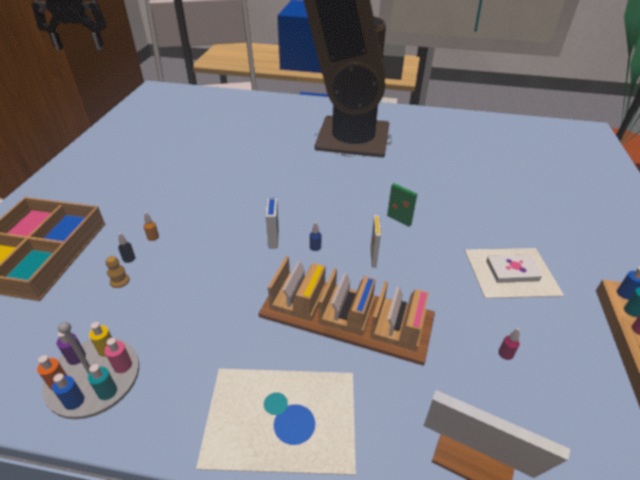

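Top view: the thick candidate, white with a blue top, is at (389,270). The thin candidate with a yellow top is at (280,260). The green look-alike at (255,328) is to be left alone, and the blue bottle at (341,267) stands between the blocks. In the rack, from left to right, the strips are pink (mid) at 240, blue (wide) at 287 and yellow (narrow) at 330. Next is a close crop to check.

Run:
```python
from h import *
t=cv2.imread('pics/top0.png')[145:295,225:405]
cv2.imwrite('pics/tc.png',cv2.resize(t,None,fx=4.4,fy=4,interpolation=cv2.INTER_CUBIC)) if 0 else cv2.imwrite('pics/tc.png',cv2.resize(t,None,fx=4,fy=4,interpolation=cv2.INTER_CUBIC))
s=cv2.imread('pics/scene0.png')[180:360,250:445]
cv2.imwrite('pics/sc.png',cv2.resize(s,None,fx=3,fy=3,interpolation=cv2.INTER_CUBIC))
```

```text
(no output)
```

View pics/tc.png

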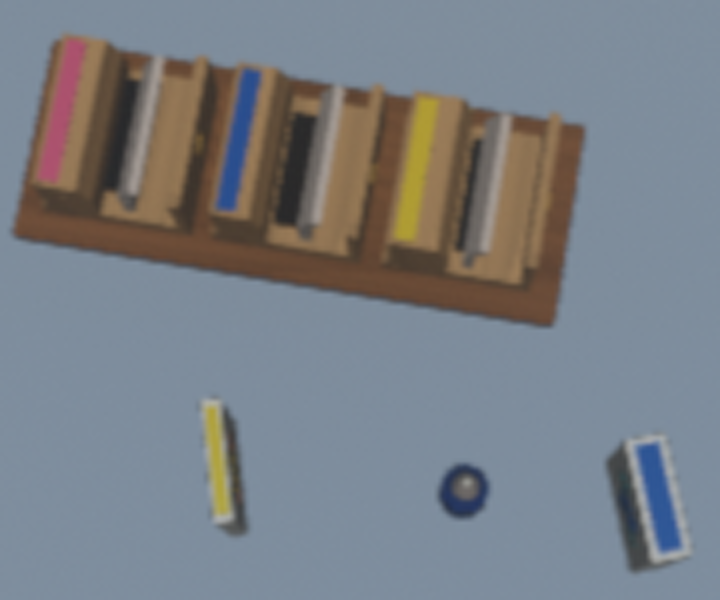

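View pics/sc.png

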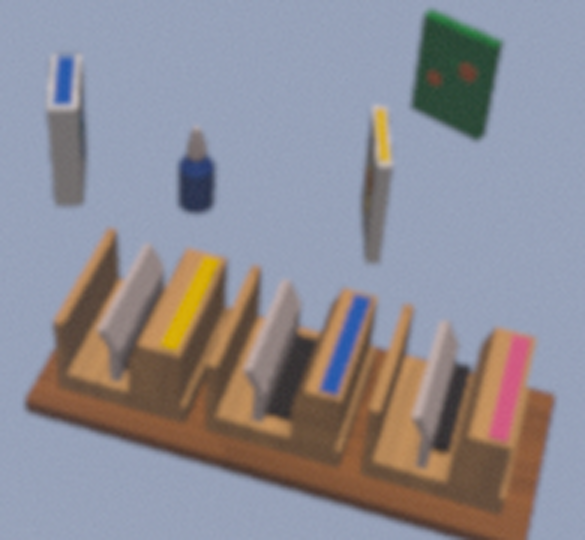

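Top crop: the thin block's top runs from (203,400) to (225,522), and the thick block's from (645,438) to (673,558). Each rigid wall with its strip lies on the +y (left) side of its slot, and the white cheek lies on the right. Next I fit all the poses to both views together.

```bash
cat > fit.py <<'E'
from h import *
import pickle
from scipy.optimize import least_squares
C={n:pickle.load(open(n+'0.pkl','rb')) for n in('top','scene')}
for c in C.values(): c['f']=240/np.tan(np.radians(c['fov_y']/2))
def proj(c,P,d=np.zeros(6)):
    p=(R.from_quat(c['orientation'])*R.from_rotvec(d[:3])).inv().apply(np.atleast_2d(P)-c['origin']-d[3:])
    return np.c_[c['cx']+c['f']*p[:,0]/-p[:,2], c['cy']-c['f']*p[:,1]/-p[:,2]]
# obj, local xyz(mm), cam, crop px
W=lambda y0:[(x,y0+y,69) for x in(-40,40) for y in(16,39)]  # order x-y16,x-y39,x+y16,x+y39
obs=[]
def add(o,cam,pts,pix):
    s,off=(4,(225,145)) if cam=='top' else (3,(250,180))
    for p,q in zip(pts,pix): obs.append((o,cam,np.array(p)/1e3,(np.array(q)+.5)/s-.5+off))
add(0,'top',W(90),[(77,192),(35,185),(110,42),(62,36)])
add(0,'top',W(0),[(250,218),(210,212),(285,70),(238,66)])
add(0,'top',W(-90),[(437,250),(392,242),(466,98),(416,94)])
add(0,'top',[(-55,145,0),(-55,-145,0),(55,-145,12)],[(13,238),(551,326),(585,126)])
add(0,'scene',W(90),[(496,330),(535,340),(470,437),(518,445)])
add(0,'scene',W(0),[(342,290),(376,297),(292,392),(344,402)])
add(0,'scene',W(-90),[(190,251),(227,260),(133,343),(183,352)])
add(0,'scene',[(55,-145,12),(-55,145,12)],[(27,402),(553,397)])
B=lambda t,z:[(30,t,z),(30,-t,z),(-30,-t,z),(-30,t,z)]
add(1,'top',B(10,85),[(627,440),(664,436),(691,556),(655,561)])
add(2,'top',B(5,85),[(203,400),(220,400),(233,520),(215,523)])
T=lambda t:[(-30,-t,85),(-30,t,85),(30,t,85),(30,-t,85),(30,-t,0),(30,t,0)]
add(1,'scene',T(10),[(52,55),(82,56),(82,107),(48,107),(54,204),(83,204)])
add(2,'scene',T(5),[(374,108),(387,108),(391,164),(380,165),(366,261),(380,262)])
def res(v,full=False):
    r=[]
    for o,cam,p,q in obs:
        x,y,a=v[3*o:3*o+3]; P=R.from_euler('z',a).apply(p)+[x,y,0]
        d=v[9:15] if cam=='top' else v[15:21]
        r.append(proj(C[cam],P,d)[0]-q)
    r=np.array(r)
    if full: return r
    return np.r_[r.ravel(),v[9:]/np.tile([.002]*6,2)*.5]
if __name__=='__main__':
    v0=np.zeros(21); v0[:9]=[.6,.05,-.1,.45,-.1,.1,.45,.1,.1]
    s=least_squares(res,v0,loss='soft_l1'); v=s.x; r=res(v,1)
    np.save('v.npy',v)
    print(np.round(v[:9].reshape(3,3)*[1e3,1e3,57.3],1)); print(np.round(v[9:]*1e3,1))
    for (o,cam,p,q),e in zip(obs,r):
        if np.abs(e).max()>1: print(o,cam,p*1e3,np.round(e,1))
    print('rms',np.sqrt((r**2).mean()))
    for k,n in((0,'wide'),(-.09,'narrow')):
        print(n,np.round((R.from_euler('z',v[2]).apply([0,k,0])[:2]+v[:2])*1e3,1))
E
python3 fit.py
```

```text
[[ 639.5   64.7   -8.8]
 [ 464.9 -111.    12.2]
 [ 480.    99.7    7.8]]
[-0.1  0.1 -0.1 -1.4  1.7  5.3  0.6  1.1  1.   1.4 -1.7  0.6]
0 top [-40.  16.  69.] [1.2 0.7]
0 top [40. 39. 69.] [ 0.1 -1. ]
0 top [-40. -74.  69.] [-1. -0.]
0 top [-40. -51.  69.] [-1.2  0.1]
0 top [ 40. -74.  69.] [-1.8 -0.1]
0 top [-55. 145.   0.] [2.5 0.6]
0 top [ -55. -145.    0.] [1.6 0.7]
0 top [  55. -145.   12.] [ 1.4 -0.1]
0 scene [ 40. 129.  69.] [-1.5  1.5]
0 scene [40. 16. 69.] [ 2.8 -0.4]
0 scene [ 40. -74.  69.] [2.9 1.3]
0 scene [ 40. -51.  69.] [-0.5  2. ]
0 scene [  55. -145.   12.] [-2.6 -0.8]
0 scene [-55. 145.  12.] [-0.4 -1.6]
1 scene [-30.  10.  85.] [-0.  -1.1]
1 scene [30. 10. 85.] [-1.2  0.4]
2 scene [-30.  -5.  85.] [-0.3 -1.1]
rms 0.9011997391679042
wide [639.5  64.7]
narrow [625.8 -24.3]
```

```bash
cat > fit2.py <<'E'
from fit import *
def res2(v,full=False):
    r=[]
    for i,(o,cam,p,q) in enumerate(obs):
        x,y,a=v[3*o:3*o+3]; p=p.copy()
        if o==0 and abs(p[2]-.069)<1e-6:
            m=(round(p[1]*1e3)+90)%90
            p[1]+= v[21] if m==16 else v[22]
        P=R.from_euler('z',a).apply(p)+[x,y,0]
        d=v[9:15] if cam=='top' else v[15:21]
        r.append(proj(C[cam],P,d)[0]-q)
    r=np.array(r)
    return r if full else np.r_[r.ravel(),v[9:21]/.002*.5]
v=np.r_[np.load('v.npy'),0,0]
v=least_squares(res2,v,loss='soft_l1').x; r=res2(v,1); np.save('v2.npy',v)
print(np.round(v[:9].reshape(3,3)*[1e3,1e3,57.3],1),np.round(v[9:]*1e3,1),np.sqrt((r**2).mean()))
for (o,cam,p,q),e in zip(obs,r):
    if np.abs(e).max()>1: print(o,cam,p*1e3,np.round(e,1))
for k,n in((0,'wide'),(-.09,'narrow')):
    print(n,np.round((R.from_euler('z',v[2]).apply([0,k,0])[:2]+v[:2])*1e3,1))
E
python3 fit2.py
```

```text
[[ 640.    69.7   -8.8]
 [ 465.3 -109.7   12.3]
 [ 480.1  100.6    7.8]] [ 0.1  1.3 -0.1 -1.1  1.8  2.6  0.1 -0.   2.   1.1 -1.8  0.5 -4.8 -4.5] 0.7816048157513693
0 top [-40.  16.  69.] [1.5 0.8]
0 top [40. 39. 69.] [ 0.3 -1.1]
0 top [ 40. -74.  69.] [-1.3 -0.1]
0 scene [ 40. 129.  69.] [-1.8  1.4]
0 scene [-40.  16.  69.] [-1.2 -0.9]
0 scene [40. 16. 69.] [ 2.4 -0.6]
0 scene [ 40. -74.  69.] [2.5 1.1]
0 scene [ 40. -51.  69.] [-0.8  1.8]
0 scene [-55. 145.  12.] [ 1.9 -0.9]
1 scene [-30.  10.  85.] [ 0.1 -1.1]
1 scene [30. 10. 85.] [-1.1  0.5]
2 scene [-30.  -5.  85.] [-0.3 -1. ]
wide [640.   69.7]
narrow [626.2 -19.2]
```

>>> move_arm:
  plan: [24,42,0,0,0,-0.8,60,24,42,0,0,0,0,60,24,42,0,0,0,0,60,24,42,0,0,0,0,60,24,42,0,0,0,0,60,24,42,0,0,0,0,60,24,42,0,0,0,0,60,24,42,0,0,0,0,60,24,42,0,0,0,0,60,24,42,0,0,0,0,60,24,42,0,0,0,0,60,24,42,0,0,0,0,60]
  newtons: 50

```text
time: 1.3
eef_pos: [0.4415, -0.1514, 0.2311]
tcp_rot: [0.994, 0.107, 0.0, 0.0]
contact_force: [0.5, 0.2, -0.3]
opening: 0.699
finger_force: 0.0
```

>>> move_arm:
  plan: [24,43,-5,0,0,0,60,0,0,-45,0,0,0,60,0,0,-40,0,0,0,60,0,0,0,0,0,0,60,0,0,0,0,0,0,60]

```text
time: 1.8
eef_pos: [0.4647, -0.1103, 0.1412]
tcp_rot: [0.994, 0.107, -0.001, -0.0]
contact_force: [0.3, 0.1, 0.4]
opening: 0.701
finger_force: 0.0
```

>>> move_arm:
  plan: [0,0,-45,0,0,0,60,0,0,-45,0,0,0,60,0,0,0,0,0,0,60,0,0,0,0,0,0,0,0,0,0,0,0,0,0,0,0,0,0,0,0,0,0,0,0,0,0,0,0,0,0,0,0,0,0,0,0,0,0,0,0,0,0]

```text
time: 2.7
eef_pos: [0.4675, -0.1116, 0.0547]
tcp_rot: [0.994, 0.107, 0.003, 0.002]
contact_force: [-1.1, 0.0, 7.0]
opening: 0.225
finger_force: 53.9
```

>>> move_arm:
  plan: [0,0,40,0,0,0,0,0,0,40,0,0,0,0,0,0,35,0,0,-7,0,30,30,5,0,0,-7,0,30,30,0,0,0,-7.1,0,30,30,0,0,0,0,0,30,30,0,0,0,0,0,30,30,0,0,0,0,0,24.5,25,0,0,0,0,0,0,0,0,0,0,0,0,0,0,0,0,0,0,0]

```text
time: 3.8
eef_pos: [0.6395, 0.065, 0.1716]
tcp_rot: [0.997, -0.076, -0.0, 0.0]
contact_force: [-0.2, -0.0, -0.1]
opening: 0.224
finger_force: 52.8
```

Run:
```python
from h import *
print({k:np.round(v,4) for k,v in ctrl.get_state().items() if k in('eef_pos','tcp_rot','contact_force','wrist_torque','qpos')})
t=snap('top','t1.png')['color'][120:270,215:395,::-1]; s=snap('scene','s1.png')['color'][170:380,240:450,::-1]
a=cv2.resize(t,(480,400),interpolation=cv2.INTER_CUBIC);
t=t[:,:105]
a=cv2.resize(s,(600,600),interpolation=cv2.INTER_CUBIC)
cv2.imwrite('pics/s1c.png',a)
```

```text
{'qpos': array([-5.6100e-02,  2.6900e-01,  1.7104e+00, -5.0000e-04,  1.1623e+00,
        1.6668e+00]), 'eef_pos': array([0.6395, 0.065 , 0.1716]), 'tcp_rot': array([ 9.971e-01, -7.590e-02, -1.000e-04,  2.000e-04]), 'contact_force': array([-0.1917, -0.0388, -0.143 ]), 'wrist_torque': array([-0.0005, -0.0207,  0.0218])}
```

View pics/s1c.png

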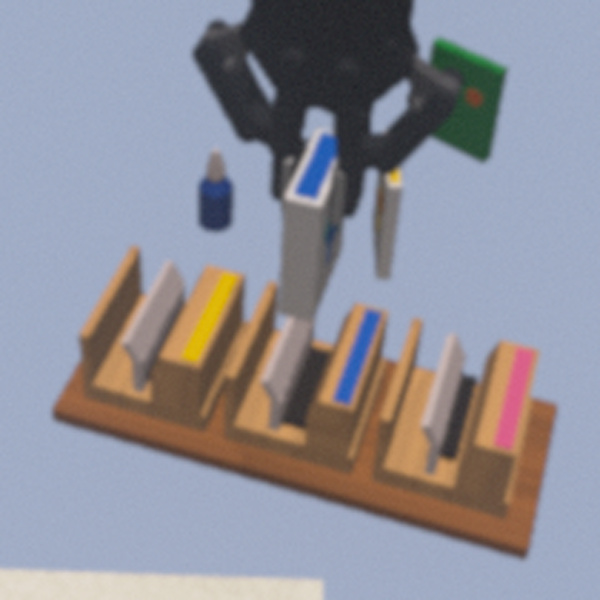

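Scene crop: the thick block hangs upright over the wide slot, with its bottom near (295,316). The slot mouth's near end lies between the cheek at (275,388) and the wall's inner edge at (312,398). I'll now compare the block with the slot in this one view.

```bash
cat > chk.py <<'E'
from fit import *
v=np.load('v.npy'); d=v[15:21]; c=C['scene']
def fity(pts,pix,yaw,x0,y0,sc,off,free,z0=0.):
    pts=np.array(pts)/1e3; q=(np.array(pix)+.5)/sc-.5+off
    def f(u):
        p=np.array([x0,y0,z0,yaw]); p[free]+=u
        return (proj(c,R.from_euler('z',p[3]).apply(pts)+p[:3],d)-q).ravel()
    s=least_squares(f,np.zeros(len(free)))
    print(np.round(s.x*1e3,1),np.round(s.fun.reshape(-1,2),1).tolist())
if __name__=='__main__':
    S=600/210; O=(240,170)
    fity([(30,-10,85),(30,10,85),(-30,-10,85),(30,-10,0),(30,10,0)],[(287,199),(320,206),(318,133),(283,313),(305,318)],np.radians(-8.7),.6395,.065,S,O,[0,1,2],.117)
    y=np.radians(-8.8)
    for n,p,q in (('inner',[(-40,16,69),(40,16,69)],[(357,305),(312,398)]),('outer',[(-40,39,69),(40,39,69)],[(387,310),(357,408)]),('cheek',[(36,-15,69)],[(275,389)]),('thin',[(40,-39,69),(-40,-39,69)],[(229,362),(275,285)])):
        print(n); fity(p,q,y,.6395,.065,S,O,[0,1] if len(p)>1 else [1])
E
python3 chk.py
```

```text
[-31.2  -4.2 -27.5] [[-0.7, 0.1], [0.4, 0.7], [-0.6, -0.1], [-1.6, -1.0], [2.4, 0.2]]
inner
[-0.3  0.3] [[-1.4, -0.9], [1.3, 0.8]]
outer
[-2.2 -0.5] [[0.8, -0.2], [-0.8, 0.2]]
cheek
[6.6] [[0.3, -2.2]]
thin
[-4.6  4.2] [[0.6, 2.7], [-0.6, -3.2]]
```

Run:
```python
from chk import *
S=600/210
def px(P): return np.round((proj(c,P,d)+.5-[240,170])*S-.5).astype(int).tolist()
r=R.from_euler('z',np.radians(-8.7))
for z in(.117,):
  print(px(r.apply(np.array([(30,-10,85),(30,10,85),(-30,-10,85),(-30,10,85),(30,-10,0),(30,10,0)])/1e3)+[.6395,.065,z]))
i=cv2.imread('pics/t1.png')[150:260,225:395]
cv2.imwrite('pics/t1c.png',cv2.resize(i,(680,440),interpolation=cv2.INTER_CUBIC))
```

```text
[[286, 200], [325, 209], [320, 129], [356, 137], [280, 317], [315, 327]]
```

View pics/t1c.png

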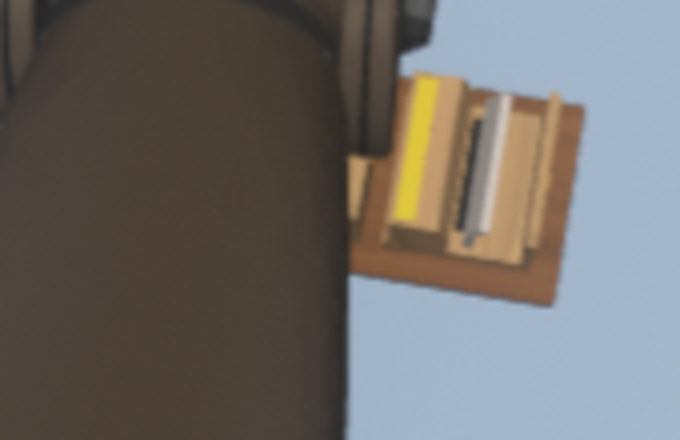

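```bash
cat > fit3.py <<'E'
from fit import *
import fit
obs2=[]
for o,cam,p,q in obs:
    if o==0 and abs(p[2]-.069)<1e-6:
        if (round(p[1]*1e3)+90)%90==16: p=p+[0,-.006,-.016]
        else: continue
    obs2.append((o,cam,p,q))
fit.obs[:]=obs2
# thin outer walls / cheek tops (top crop t0, scene crop)
add(0,'top',[(40,-39,69),(40,-129,69)],[(383,88),(561,115)])
add(0,'top',[(36,-15,69),(36,-105,69)],[(333,87),(499,113)])
add(0,'scene',[(36,-15,69),(36,-105,69)],[(258,365),(112,323)])
v=least_squares(res,np.load('v.npy'),loss='soft_l1').x; r=res(v,1); np.save('v3.npy',v)
print(np.round(v[:9].reshape(3,3)*[1e3,1e3,57.3],1),np.round(v[9:]*1e3,1),np.sqrt((r**2).mean()))
for (o,cam,p,q),e in zip(fit.obs,r):
    if o==0: print(cam,p*1e3,np.round(e,1))
for k,n in((0,'wide'),(-.09,'narrow')):
    print(n,np.round((R.from_euler('z',v[2]).apply([0,k,0])[:2]+v[:2])*1e3,1))
E
python3 fit3.py
```

```text
[[ 631.2   70.1   -8.9]
 [ 458.6 -110.4   12.2]
 [ 473.5  100.1    8. ]] [-7.2  1.   1.9 -2.   1.4 -2.4  4.9 -0.5 -0.6  2.  -1.4 -0.2] 1.5343690798751795
top [-40. 100.  53.] [1.3 1.7]
top [ 40. 100.  53.] [0.8 1.6]
top [-40.  10.  53.] [2.  2.6]
top [40. 10. 53.] [0.4 1.8]
top [-40. -80.  53.] [-0.6  2. ]
top [ 40. -80.  53.] [-1.3  2.1]
top [-55. 145.   0.] [-0.6 -0.3]
top [ -55. -145.    0.] [-0.4  0.5]
top [  55. -145.   12.] [-0.3 -0.8]
scene [-40. 100.  53.] [-2.3  2.9]
scene [ 40. 100.  53.] [-2.7  3. ]
scene [-40.  10.  53.] [-1.9  3.1]
scene [40. 10. 53.] [1.9 2.9]
scene [-40. -80.  53.] [0.4 3.8]
scene [ 40. -80.  53.] [3.2 4.9]
scene [  55. -145.   12.] [ 1.  -2.6]
scene [-55. 145.  12.] [ 2.1 -3.4]
top [ 40. -39.  69.] [-0.5 -1.2]
top [  40. -129.   69.] [-0.5 -0.6]
top [ 36. -15.  69.] [-0.2 -1. ]
top [  36. -105.   69.] [ 2.8 -0.1]
scene [ 36. -15.  69.] [-0.3 -0.4]
scene [  36. -105.   69.] [-3.1 -0.4]
wide [631.2  70.1]
narrow [617.3 -18.8]
```

The inner top edge differs per slot: 16 mm wide, 13.5 mm middle, 11 mm narrow. I had used 16 mm for all three, so I'll refit.

```bash
cat > fit4.py <<'E'
from fit import *
import fit
for i,(o,cam,p,q) in enumerate(obs):
    if o==0 and abs(p[2]-.069)<1e-6:
        m=round(p[1]*1e3)
        if m==106: p[1]=.1035
        if m==-74: p[1]=-.079
add(0,'top',[(40,-39,69),(40,-129,69)],[(383,88),(561,115)])
add(0,'top',[(36,-15,69),(36,-100,69)],[(333,87),(499,113)])
add(0,'scene',[(36,-15,69),(36,-100,69)],[(258,365),(112,323)])
v=least_squares(res,np.load('v.npy'),loss='soft_l1').x; r=res(v,1); np.save('v4.npy',v)
print(np.round(v[:9].reshape(3,3)*[1e3,1e3,57.3],1),np.round(v[9:]*1e3,1),np.sqrt((r**2).mean()))
for (o,cam,p,q),e in zip(fit.obs,r):
    if o==0: print(cam,p*1e3,np.round(e,1))
for k,n in((0,'wide'),(-.09,'narrow')):
    print(n,np.round((R.from_euler('z',v[2]).apply([0,k,0])[:2]+v[:2])*1e3,1))
E
python3 fit4.py
```

```text
[[ 638.1   66.7   -8.9]
 [ 462.8 -111.6   12.2]
 [ 478.   100.1    7.8]] [-1.1  0.5 -0.8 -3.2  1.3  9.1  1.4  1.   1.9  3.2 -1.3  2.7] 0.9514045655545167
top [-40.  103.5  69. ] [ 0.7 -0. ]
top [-40. 129.  69.] [-1.3 -0.4]
top [ 40.  103.5  69. ] [ 0.2 -0.1]
top [ 40. 129.  69.] [-0.1 -0.6]
top [-40.  16.  69.] [0.2 0.6]
top [-40.  39.  69.] [-1.   0.2]
top [40. 16. 69.] [-1.4 -0.2]
top [40. 39. 69.] [-0.7 -1. ]
top [-40. -79.  69.] [0.3 0.3]
top [-40. -51.  69.] [-2.3  0. ]
top [ 40. -79.  69.] [-0.5  0.4]
top [ 40. -51.  69.] [-1.6 -0.9]
top [-55. 145.   0.] [1.9 0.3]
top [ -55. -145.    0.] [0.4 0.6]
top [  55. -145.   12.] [ 0.3 -0.1]
scene [-40.  103.5  69. ] [-0.7 -1. ]
scene [-40. 129.  69.] [ 1.5 -0.4]
scene [ 40.  103.5  69. ] [-1.4 -0.5]
scene [ 40. 129.  69.] [-0.9  1.4]
scene [-40.  16.  69.] [ 0.1 -0.7]
scene [-40.  39.  69.] [1.8 0.3]
scene [40. 16. 69.] [ 3.7 -0.5]
scene [40. 39. 69.] [0.4 0. ]
scene [-40. -79.  69.] [-1. -1.]
scene [-40. -51.  69.] [ 1.6 -0.2]
scene [ 40. -79.  69.] [1.3 0.4]
scene [ 40. -51.  69.] [0.6 1.8]
scene [  55. -145.   12.] [-1.2 -1.1]
scene [-55. 145.  12.] [ 0.2 -1.4]
top [ 40. -39.  69.] [ 0.8 -0.3]
top [  40. -129.   69.] [0.2 0.1]
top [ 36. -15.  69.] [ 1.3 -0.1]
top [  36. -100.   69.] [1.2 0.2]
scene [ 36. -15.  69.] [-2.6  1.5]
scene [  36. -100.   69.] [-2.6  2. ]
wide [638.1  66.7]
narrow [624.1 -22.2]
```

>>> move_arm:
  plan: [-1,2.5,-20,0,0,0,0,0,0,-20,0,0,0,0,0,0,-5,0,0,0,0,0,0,-5,0,0,0,0,0,0,-5,0,0,0,0,0,0,0,0,0,0,0]

```text
time: 4.5
eef_pos: [0.6387, 0.0668, 0.1166]
tcp_rot: [0.997, -0.077, 0.0, -0.0]
contact_force: [-0.2, 0.3, -1.3]
opening: 0.227
finger_force: 52.9
```

>>> move_arm:
  plan: [0,0,-4,0,0,0,0,0,0,-4,0,0,0,0,0,0,0,0,0,0,0]

```text
time: 4.8
eef_pos: [0.64, 0.0681, 0.1096]
tcp_rot: [0.997, -0.077, 0.002, -0.001]
contact_force: [1.8, 3.3, 2.6]
opening: 0.226
finger_force: 53.3
```

>>> move_arm:
  plan: [0,0,-4,0,0,0,0,0,0,0,0,0,0,0]

```text
time: 5.0
eef_pos: [0.6394, 0.0677, 0.1047]
tcp_rot: [0.997, -0.077, 0.001, -0.001]
contact_force: [2.2, 4.3, 1.0]
opening: 0.219
finger_force: 53.0
```

>>> move_arm:
  plan: [0,0,-3,0,0,0,0,0,0,0,0,0,0,0]

```text
time: 5.2
eef_pos: [0.6383, 0.0677, 0.1004]
tcp_rot: [0.997, -0.077, -0.0, -0.001]
contact_force: [2.3, 4.9, 0.4]
opening: 0.231
finger_force: 52.9
```

>>> move_arm:
  plan: [0,0,-3,0,0,0,0,0,0,0,0,0,0,0]

```text
time: 5.4
eef_pos: [0.638, 0.0677, 0.0972]
tcp_rot: [0.997, -0.077, -0.001, -0.001]
contact_force: [2.0, 4.7, -0.2]
opening: 0.22
finger_force: 52.9
```

>>> move_arm:
  plan: [0,0,-3,0,0,0,0,0,0,0,0,0,0,0]

```text
time: 5.6
eef_pos: [0.6379, 0.0677, 0.0941]
tcp_rot: [0.997, -0.077, -0.001, -0.001]
contact_force: [1.2, 4.7, -1.2]
opening: 0.222
finger_force: 52.9
```

>>> move_arm:
  plan: [0,0,-3,0,0,0,0,0,0,0,0,0,0,0]

```text
time: 5.8
eef_pos: [0.6379, 0.0677, 0.091]
tcp_rot: [0.997, -0.077, -0.001, -0.001]
contact_force: [1.9, 5.0, -1.1]
opening: 0.223
finger_force: 53.0
```

>>> move_arm:
  plan: [0,0,-2,0,0,0,0,0,0,0,0,0,0,0]

```text
time: 6.0
eef_pos: [0.6379, 0.0677, 0.0892]
tcp_rot: [0.997, -0.077, -0.001, -0.001]
contact_force: [1.4, 4.7, 0.0]
opening: 0.222
finger_force: 53.1
```

>>> move_arm:
  plan: [0,0,-2,0,0,0,0,0,0,0,0,0,0,0]

```text
time: 6.2
eef_pos: [0.6379, 0.0677, 0.0872]
tcp_rot: [0.997, -0.077, -0.001, -0.0]
contact_force: [1.8, 4.6, 0.2]
opening: 0.225
finger_force: 53.1
```

>>> move_arm:
  plan: [0,0,-1.5,0,0,0,0,0,0,0,0,0,0,0]

```text
time: 6.4
eef_pos: [0.6379, 0.0677, 0.0859]
tcp_rot: [0.997, -0.077, -0.001, -0.0]
contact_force: [1.0, 4.5, 0.8]
opening: 0.221
finger_force: 53.2
```

>>> move_arm:
  plan: [0,0,-1,0,0,0,0,0,0,0,0,0,0,0]

```text
time: 6.6
eef_pos: [0.638, 0.0677, 0.0852]
tcp_rot: [0.997, -0.077, -0.001, -0.0]
contact_force: [0.0, 5.1, 1.3]
opening: 0.227
finger_force: 53.3
```

>>> move_arm:
  plan: [0,0,-1,0,0,0,0,0,0,0,0,0,0,0]

```text
time: 6.8
eef_pos: [0.638, 0.0678, 0.0843]
tcp_rot: [0.997, -0.077, -0.001, -0.0]
contact_force: [0.9, 5.6, 1.6]
opening: 0.227
finger_force: 53.3
```

>>> move_arm:
  plan: [0,0,-1,0,0,0,0,0,0,0,0,0,0,0]

```text
time: 7.0
eef_pos: [0.638, 0.0677, 0.0833]
tcp_rot: [0.997, -0.077, -0.001, -0.0]
contact_force: [-0.4, 3.7, 1.6]
opening: 0.226
finger_force: 53.4
```

>>> move_arm:
  plan: [0,0,-1,0,0,0,0,0,0,0,0,0,0,0]

```text
time: 7.2
eef_pos: [0.6381, 0.0677, 0.0831]
tcp_rot: [0.997, -0.077, -0.001, -0.0]
contact_force: [-1.3, 5.1, 5.1]
opening: 0.224
finger_force: 53.6
```

>>> move_arm:
  plan: [0,0,-1,0,0,0,0,0,0,0,0,0,0,0]

```text
time: 7.4
eef_pos: [0.6382, 0.0677, 0.0829]
tcp_rot: [0.997, -0.077, -0.001, -0.0]
contact_force: [-1.3, 5.2, 8.4]
opening: 0.223
finger_force: 54.1
```

>>> move_arm:
  plan: [0,0,0,0,0,0,45,0,0,0,0,0,0,45,0,0,0,0,0,0,45,0,0,40,0,0,0,45,0,0,20,0,0,0,0,0,0,0,0,0,0,0,0,0,0,0,0,0,0,0,0,0,0,0,0,0]

```text
time: 8.2
eef_pos: [0.6373, 0.0669, 0.1396]
tcp_rot: [0.997, -0.077, -0.002, 0.0]
contact_force: [0.0, -1.0, -0.3]
opening: -0.0
finger_force: 0.0
```

Run:
```python
from h import *
s=snap('scene','s2.png')['color'][170:380,240:450,::-1]
cv2.imwrite('pics/s2c.png',cv2.resize(s,(600,600),interpolation=cv2.INTER_CUBIC))
```

```text
(no output)
```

View pics/s2c.png

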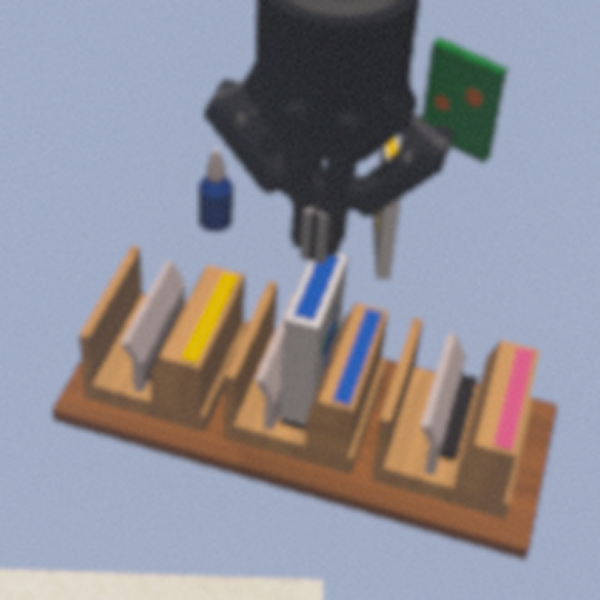

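The block stands upright in the wide slot at (310,340), with the black foot visible under it at (295,420). I'll confirm the seat by pressing lightly on its top with shut fingers.

>>> move_arm:
  plan: [0,0,-12,0,0,0,0,0,0,-4,0,0,0,0,0,0,-3,0,0,0,0,0,0,0,0,0,0,0]

```text
time: 8.65
eef_pos: [0.638, 0.0672, 0.1215]
tcp_rot: [0.997, -0.077, -0.001, 0.0]
contact_force: [-0.7, -0.3, 0.5]
opening: 0.001
finger_force: 0.0
```

>>> move_arm:
  plan: [0,0,-2,0,0,0,0,0,0,0,0,0,0,0]

```text
time: 8.85
eef_pos: [0.6387, 0.0671, 0.1208]
tcp_rot: [0.997, -0.077, 0.0, 0.0]
contact_force: [0.0, 0.1, -0.7]
opening: 0.002
finger_force: 0.0
```

>>> move_arm:
  plan: [0,0,-2,0,0,0,0,0,0,0,0,0,0,0]

```text
time: 9.05
eef_pos: [0.6386, 0.0671, 0.1188]
tcp_rot: [0.997, -0.077, -0.0, 0.0]
contact_force: [-0.9, -0.5, -0.9]
opening: 0.0
finger_force: 0.0
```

>>> move_arm:
  plan: [0,0,-2,0,0,0,0,0,0,0,0,0,0,0]

```text
time: 9.25
eef_pos: [0.6385, 0.0671, 0.1165]
tcp_rot: [0.997, -0.077, -0.0, -0.0]
contact_force: [0.4, -0.3, -0.6]
opening: 0.003
finger_force: 0.0
```

>>> move_arm:
  plan: [0,0,-2,0,0,0,0,0,0,0,0,0,0,0]

```text
time: 9.45
eef_pos: [0.6384, 0.0671, 0.1145]
tcp_rot: [0.997, -0.077, -0.0, -0.0]
contact_force: [0.1, 0.7, 0.6]
opening: -0.0
finger_force: 0.0
```

>>> move_arm:
  plan: [0,0,-1.5,0,0,0,0,0,0,0,0,0,0,0]

```text
time: 9.65
eef_pos: [0.6388, 0.0671, 0.1135]
tcp_rot: [0.997, -0.077, 0.0, -0.0]
contact_force: [-1.5, 0.1, 1.5]
opening: -0.0
finger_force: 0.5
```

>>> move_arm:
  plan: [0,0,-1.5,0,0,0,0,0,0,0,0,0,0,0]

```text
time: 9.85
eef_pos: [0.6391, 0.0671, 0.1134]
tcp_rot: [0.997, -0.077, 0.0, 0.0]
contact_force: [-1.6, 0.6, 5.2]
opening: -0.0
finger_force: 2.6
```

>>> move_arm:
  plan: [0,0,-1.5,0,0,0,0,0,0,0,0,0,0,0]

```text
time: 10.05
eef_pos: [0.6396, 0.067, 0.1132]
tcp_rot: [0.997, -0.077, 0.001, 0.0]
contact_force: [-2.8, 0.2, 8.8]
opening: 0.003
finger_force: 4.5
```

>>> move_arm:
  plan: [0,0,40,0,0,0,0,0,0,25,0,0,0,50,-40,8,0,0,0,8.25,50,-40,8,0,0,0,8.25,50,-40,8,0,0,0,0,50,-39,8.5,0,0,0,0,50,0,0,-20,0,0,0,50,0,0,0,0,0,0,50,0,0,0,0,0,0,50]

```text
time: 10.95
eef_pos: [0.4798, 0.0996, 0.1554]
tcp_rot: [0.998, 0.067, -0.0, -0.0]
contact_force: [0.1, 0.6, 1.0]
opening: 0.585
finger_force: 0.0
```

>>> move_arm:
  plan: [0,0.5,-45,0,0,0,50,0,0,-45,0,0,0,50,0,0,-15,0,0,0,50,0,0,0,0,0,0,50,0,0,0,0,0,0,0,0,0,0,0,0,0,0,0,0,0,0,0,0,0,0,0,0,0,0,0,0,0,0,0,0,0,0,0]

```text
time: 11.85
eef_pos: [0.4815, 0.1001, 0.0524]
tcp_rot: [0.998, 0.067, 0.002, 0.0]
contact_force: [0.6, 0.6, 5.7]
opening: 0.109
finger_force: 49.4
```

>>> move_arm:
  plan: [0,0,45,0,0,0,0,0,0,45,0,0,0,0,0,0,40,0,0,-8.25,0,28,-24,0,0,0,-8.25,0,28,-24,0,0,0,0,0,28,-24,0,0,0,0,0,30,-24,0,0,0,0,0,30,-25,0,0,0,0,0,0,0,-10,0,0,0,0,0,0,0,0,0,0,0,0,0,0,0,0,0,0]

```text
time: 12.95
eef_pos: [0.6221, -0.0201, 0.1692]
tcp_rot: [0.997, -0.076, -0.002, -0.0]
contact_force: [0.1, -0.2, -0.1]
opening: 0.11
finger_force: 48.8
```

Run:
```python
from h import *
s=snap('scene','s3.png')['color'][170:380,240:450,::-1]
cv2.imwrite('pics/s3c.png',cv2.resize(s,(600,600),interpolation=cv2.INTER_CUBIC))
```

```text
(no output)
```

View pics/s3c.png

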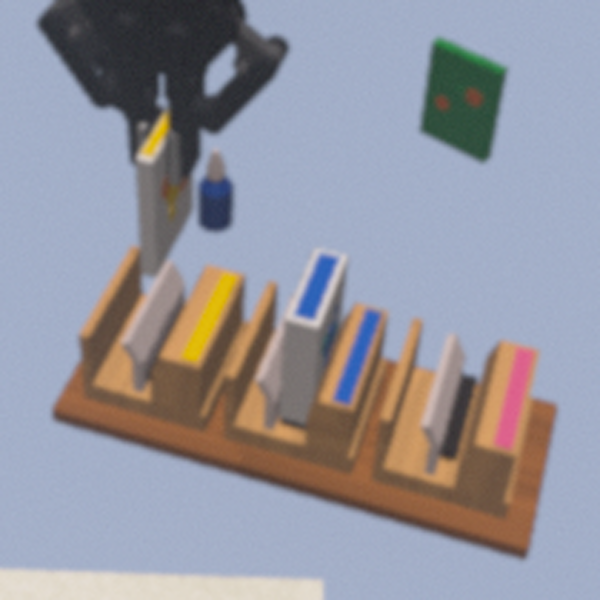

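The thin block hangs upright at (155,200), above the narrow slot. The thick block is still well seated.

>>> move_arm:
  plan: [0,0,-20,0,0,0,0,0,0,-15,0,0,0,0,0,0,0,0,0,0,0,0,0,0,0,0,0,0]

```text
time: 13.4
eef_pos: [0.623, -0.0204, 0.135]
tcp_rot: [0.997, -0.076, -0.001, -0.0]
contact_force: [-0.3, 0.5, -0.1]
opening: 0.108
finger_force: 48.8
```

>>> move_arm:
  plan: [1,-0.7,-10,0,0,0,0,0,0,-5,0,0,0,0,0,0,-4,0,0,0,0,0,0,-4,0,0,0,0,0,0,0,0,0,0,0]

```text
time: 13.9
eef_pos: [0.6247, -0.0212, 0.1119]
tcp_rot: [0.997, -0.077, -0.0, -0.001]
contact_force: [0.1, 1.0, -1.1]
opening: 0.111
finger_force: 48.8
```

>>> move_arm:
  plan: [0,0,-4,0,0,0,0,0,0,0,0,0,0,0]

```text
time: 14.1
eef_pos: [0.6255, -0.0208, 0.109]
tcp_rot: [0.997, -0.077, 0.001, -0.001]
contact_force: [0.9, 4.3, 1.3]
opening: 0.109
finger_force: 49.1
```

>>> move_arm:
  plan: [0,0,-3,0,0,0,0,0,0,0,0,0,0,0]

```text
time: 14.3
eef_pos: [0.6257, -0.021, 0.1063]
tcp_rot: [0.997, -0.077, 0.001, -0.001]
contact_force: [1.8, 4.4, 4.8]
opening: 0.11
finger_force: 49.4
```

>>> move_arm:
  plan: [0,0,-3,0,0,0,0,0,0,0,0,0,0,0]

```text
time: 14.5
eef_pos: [0.6249, -0.0211, 0.1023]
tcp_rot: [0.997, -0.077, 0.001, -0.001]
contact_force: [2.1, 4.4, 0.4]
opening: 0.108
finger_force: 49.5
```

>>> move_arm:
  plan: [0,0,-2,0,0,0,0,0,0,0,0,0,0,0]

```text
time: 14.7
eef_pos: [0.6242, -0.0211, 0.0995]
tcp_rot: [0.997, -0.077, -0.0, -0.0]
contact_force: [1.8, 5.0, 1.2]
opening: 0.108
finger_force: 49.3
```

>>> move_arm:
  plan: [0,0,-2,0,0,0,0,0,0,0,0,0,0,0]

```text
time: 14.9
eef_pos: [0.624, -0.0211, 0.0973]
tcp_rot: [0.997, -0.077, -0.001, -0.001]
contact_force: [1.7, 4.8, 0.2]
opening: 0.11
finger_force: 49.3
```

>>> move_arm:
  plan: [0,0,-2,0,0,0,0,0,0,0,0,0,0,0]

```text
time: 15.1
eef_pos: [0.624, -0.0211, 0.0952]
tcp_rot: [0.997, -0.077, -0.001, -0.001]
contact_force: [2.2, 4.9, -0.0]
opening: 0.112
finger_force: 49.4
```

>>> move_arm:
  plan: [0,0,-1,0,0,0,0,0,0,0,0,0,0,0]

```text
time: 15.3
eef_pos: [0.6239, -0.0211, 0.0943]
tcp_rot: [0.997, -0.077, -0.001, -0.0]
contact_force: [1.0, 5.0, 0.2]
opening: 0.104
finger_force: 49.4
```

>>> move_arm:
  plan: [0,0,-2,0,0,0,0,0,0,0,0,0,0,0]

```text
time: 15.5
eef_pos: [0.6239, -0.0211, 0.0923]
tcp_rot: [0.997, -0.077, -0.001, -0.0]
contact_force: [1.4, 4.6, 0.8]
opening: 0.112
finger_force: 49.5
```

>>> move_arm:
  plan: [0,0,-1.5,0,0,0,0,0,0,0,0,0,0,0]

```text
time: 15.7
eef_pos: [0.6239, -0.0211, 0.0908]
tcp_rot: [0.997, -0.077, -0.001, -0.0]
contact_force: [1.0, 5.3, 1.3]
opening: 0.103
finger_force: 49.6
```

>>> move_arm:
  plan: [0,0,-1.5,0,0,0,0,0,0,0,0,0,0,0]

```text
time: 15.9
eef_pos: [0.624, -0.0211, 0.0894]
tcp_rot: [0.997, -0.077, -0.001, -0.0]
contact_force: [1.2, 5.4, 1.3]
opening: 0.109
finger_force: 49.6
```

>>> move_arm:
  plan: [0,0,-1.5,0,0,0,0,0,0,0,0,0,0,0]

```text
time: 16.1
eef_pos: [0.624, -0.0211, 0.088]
tcp_rot: [0.997, -0.077, -0.001, -0.0]
contact_force: [0.1, 5.1, 1.1]
opening: 0.11
finger_force: 49.7
```

>>> move_arm:
  plan: [0,0,-1,0,0,0,0,0,0,0,0,0,0,0]

```text
time: 16.3
eef_pos: [0.624, -0.0211, 0.0873]
tcp_rot: [0.997, -0.077, -0.001, -0.0]
contact_force: [1.3, 5.2, 2.1]
opening: 0.108
finger_force: 49.8
```

>>> move_arm:
  plan: [0,0,-1,0,0,0,0,0,0,0,0,0,0,0]

```text
time: 16.5
eef_pos: [0.624, -0.0211, 0.0866]
tcp_rot: [0.997, -0.077, -0.001, -0.0]
contact_force: [-0.4, 5.5, 3.5]
opening: 0.107
finger_force: 49.9
```

>>> move_arm:
  plan: [0,0,-1,0,0,0,0,0,0,0,0,0,0,0]

```text
time: 16.7
eef_pos: [0.6241, -0.0211, 0.0864]
tcp_rot: [0.997, -0.077, -0.001, -0.0]
contact_force: [-1.2, 5.5, 6.7]
opening: 0.107
finger_force: 50.4
```

>>> move_arm:
  plan: [0,0,-0.5,0,0,0,0,0,0,0,0,0,0,35,0,0,0,0,0,0,35,0,0,0,0,0,0,35,0,0,40,0,0,0,35,0,0,10,0,0,0,0,0,0,0,0,0,0,0,0,0,0,0,0,0,0,0,0,0,0,0,0,0,0,0,-8,0,0,0,0,0,0,-4,0,0,0,0,0,0,0,0,0,0,0]

```text
time: 17.9
eef_pos: [0.6234, -0.0214, 0.1211]
tcp_rot: [0.997, -0.077, -0.002, -0.0]
contact_force: [-0.8, -0.5, 0.4]
opening: -0.003
finger_force: 0.0
```

>>> move_arm:
  plan: [0,0,-2,0,0,0,0,0,0,0,0,0,0,0]

```text
time: 18.1
eef_pos: [0.6245, -0.0216, 0.121]
tcp_rot: [0.997, -0.077, -0.0, -0.0]
contact_force: [-0.0, 0.2, -0.4]
opening: -0.001
finger_force: 0.0
```

>>> move_arm:
  plan: [0,0,-2,0,0,0,0,0,0,0,0,0,0,0]

```text
time: 18.3
eef_pos: [0.6247, -0.0216, 0.1194]
tcp_rot: [0.997, -0.077, 0.0, 0.0]
contact_force: [0.0, 0.1, -0.6]
opening: 0.001
finger_force: 0.0
```

>>> move_arm:
  plan: [0,0,-1.5,0,0,0,0,0,0,0,0,0,0,0]

```text
time: 18.5
eef_pos: [0.6251, -0.0217, 0.1192]
tcp_rot: [0.997, -0.077, 0.001, 0.0]
contact_force: [-2.5, -0.0, 4.2]
opening: -0.002
finger_force: 2.4
```

>>> move_arm:
  plan: [0,0,-1.2,0,0,0,0,0,0,0,0,0,0,0]

```text
time: 18.7
eef_pos: [0.6255, -0.0217, 0.1191]
tcp_rot: [0.997, -0.077, 0.001, 0.0]
contact_force: [-3.3, 1.0, 8.1]
opening: -0.001
finger_force: 4.1
```

>>> move_arm:
  plan: [0,0,40,0,0,0,0,0,0,40,0,0,0,0,-40,-20,10,0,0,0,0,-40,-20,0,0,0,0,0,-40,-20,0,0,0,0,0,0,0,0,0,0,0,0]

```text
time: 19.3
eef_pos: [0.5003, -0.0823, 0.2051]
tcp_rot: [0.997, -0.078, -0.002, -0.0]
contact_force: [0.4, 0.3, -0.2]
opening: 0.001
finger_force: 0.0
```

Run:
```python
from h import *
snap('scene','s4.png')
```

```text
(no output)
```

View pics/s4.png

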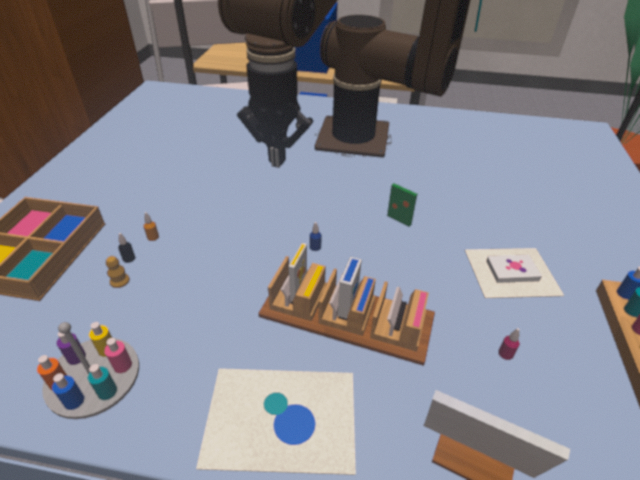

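The thin block stands upright at (298,270) and the thick one at (348,288). The middle slot is empty, the other objects have not moved, and the arm is clear of everything.

```bash
python3 -c "
from h import *
print(order.sign_off())"
```

```text
the job is handed in; nothing more can be done
None
```

Both blocks are upright and released in their slots, thick blue in the wide one and thin yellow in the narrow one. Each was felt firm on its stop at about 8 N, the middle slot is empty, nothing else was moved, and the job was handed in at about 19 s.

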